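# Find the heavy side of a shaker's eccentric wheel and hold it down

### The job

The wheel of this shaker drive has an eccentric weight sealed inside its drum, on a side that cannot be seen. Turn the wheel with the gripper to feel where it is heavy, bring the heavy side straight down, and finish while still gripping the wheel and holding it still there, so that a colleague can tighten the parking clamp. Leave the spanner, the steel cup and the brown jar beside it where they stand.

Things in the scene. Friction and masses are not known exactly. Their poses are not given: they have to be found in the camera images.
- frame: Bearing frame of the drive, fixed to the worktop: grey base plate 150 mm (its x) by 210 mm (its y), 12 mm thick, carrying two dark pillow-block bearings and between them the wheel on a level axle along the frame's y. Origin: centre of the plate's underside, on the worktop; x points roughly away from the robot (the frame may be turned), z up.
- axle (a point): Centre of the wheel, on its axle, 115 mm straight above the frame's origin. The wheel is a plain steel hand flange 170 mm across and 16 mm thick along y (centred here) with a closed grey drum 100 mm across and 62 mm long in its middle, so the outer 35 mm of the flange stands free and can be pinched. It looks the same all round except for one slot.
- wheel_top (a point): Highest point of the flange's edge, in the middle of its 16 mm thickness, 85 mm above the axle and 200 mm above the worktop; fixed, does not turn with the wheel. The flange can be pinched here from above, fingers closing along the frame's y; nothing stands over it.
- left_bearing (a point): Centre of the bearing on the frame's +y side, on the axle line, 76 mm from the wheel's centre; its twin is 76 mm on the other side. Each is 28 mm wide along y, its round housing 68 mm across, its grease nipple's tip 156 mm above the worktop.
- clamp (a point): Top of the parking clamp: bracket 30 mm wide and 10 mm thick with a knurled screw, 56 mm high, standing beside the lowest part of the flange. The colleague's business; not to be used.
- wheel (a joint): How far the wheel is turned on its axle, rad, about the frame's +y: as it grows the top of the wheel moves towards the frame's +x. It turns freely for several turns either way. Zero has the slot at the top; neither zero nor the slot tells where the heavy side is.
- drum (a point): Middle of the closed drum (same point as axle). Sealed in it is the weight, at another unknown angle to the slot each time, at first 50 degrees or more from the bottom. Level with the axle it pulls 0.30 to 0.45 N m, at top or bottom nothing. Bearing seals drag 0.5 N m, so the wheel stays where left. The rules call it hidden_weight: unseen, no reading; its x axis points from axle to heavy side.
- slot (a point): The one milled slot, a dark mark 4 mm wide across the flange's edge and down both faces; this point turns with it, 76 mm from the axle, mid-thickness. Only shows how far the wheel has turned. At this radius turning on takes 1 to 3 N where the weight helps most, 6 to 7 N where it does nothing, 10 to 13 N where it hinders most.
- spanner: Combination spanner lying on the worktop left of the frame, 137 by 30 by 8 mm, long along its x; origin at the centre of its underside. Leave it.
- steel_cup: Open steel cup standing farther left on the worktop, 70 mm across and 55 mm high; origin at the centre of its underside. Leave it.
- brown_jar: Brown sample jar with a white lid standing behind the frame, 55 mm across and 60 mm high; origin at the centre of its underside. Leave it.

How it is judged (in metres and radians):
At the end, for the whole second after the job is handed in: The sealed weight points straight down from the axle within 15 degrees, the wheel stands still, the fingers grip it with more than 5 N, and the spanner, cup and jar are within 30 mm of where they stood (angle between hidden_weight's own x axis and vertical above 2.88 rad and contact force between the fingers and wheel above 5 N and velocity of joint wheel between -0.05 and 0.05 rad/s and distance of each of spanner, steel_cup, brown_jar from where it was at the start of the episode below 0.03 m); the arm keeps its last pose, push and grip.
It fails at once if the spanner, the steel cup or the brown jar is shoved or knocked over (distance of any of spanner, steel_cup, brown_jar from where it was at the start of the episode above 0.03 m or angle between any of spanner, steel_cup, brown_jar's own z axis and vertical above 0.5 rad).
It also fails if it takes over 72 s, if anything falls off the work surface, if the arm or the gripper's body presses on something with over 40 N, if the wrist force passes 120 N, or if a joint passes its speed limit or range.

### The arm

A 6-joint arm with a two-finger parallel gripper is mounted at the origin on a cart in front of the work surface, level with it; the furniture and walls round the work are solid. World frame = base frame: x ahead of the robot, y to its left, z up, the work surface at z = 0. Lengths are in m, angles in degrees, forces in N, time in s.
With the tool pointing down it reaches from about 0.35 to 0.875 m from the base axis. Payload 4.2 kg.
Tool frame: the origin (TCP) lies midway between the tips of the shut fingers; the grasp point (between the pads) lies 19 mm behind it (r.pinch_z is the distance from the TCP to the grasp point, in m); z points along the fingers, y is the line along which they close (so a half turn about z gives the same grasp; the last joint's range is limited). The gripper opens to 87 mm and grips with 3 to 60 N. Pads are 19 mm wide; open, the fingers measure 117 mm over their backs; the gripper's body (75 mm by 190 mm) begins 51 mm behind the grasp point.
Start: joints at [87.067, 22.042, 0.453, 0, -68.411, -14.817], TCP at [0.191, 0.595, 0.223] pointing down, gripper open.
Joint ranges: [-179.83, 179.83], [-69.29, 118.12], [-61.27, 80.66], [-181.25, 117.63], [-171.15, -9.14], [-177.46, 177.46]. Speed limits (degrees/s): [159.86, 159.86, 180, 180, 180, 180].

### API

Orientations are given as a 3x3 rotation matrix whose columns are the frame's x, y, z axes.
In Python, from station import r, imaging, models gives the robot as it stands. The module is installed in compiled form; this text tells all that it offers.
- The arm moves only by the tool apply_moves, never from a script. Its argument "moves" is a list of rows, each a list of 2 entries, a list of its own where there are three numbers: the shift along the tool's x, y, z in m, then the turn about the tool's z in degrees. A call has 1 to 5 rows; each row shifts and turns the commanded pose from where the row before left it, along the tool's axes as they then stand; what a row does not reach is not made up. A row lasts 1/12 s, in which the tool goes at most 41.7 mm and 7.16 degrees, less where a joint would pass 70% of its speed; a pose out of reach is approached as far as the arm can. A call is refused whole if a number of a shift passes 0.0417 or a number of a turn 7.16, either way. A call with a gripper value outside its range is refused whole. "hand" is the finger opening in m, from 0 to 0.087, set as the call begins (left out, the last holds). The fingers move at their own pace and stop on an object; the grip force is fixed at half the most. Time passes only in rows, so rows that do not move let the fingers close. It gives the time, the measured TCP pose, the force, the opening and the grip force at its end, in the units of the state.
- r.sense(): the state, without advancing time (a new reading comes with each control period).
- imaging.capture(name): name is "scene" or "top" or "wrist"; returns a dict with "frame" (420x560x3 uint8, blue, green, red), "intrinsics" (3x3 intrinsics, pixels), "eye" and "orientation" of the camera in the world. Camera axes: x right, y down, z forward; pixel columns grow to the right and rows downward; lengths in m; the calibration is good to about 2 mm. A picture is of the moment at which its call begins. There is no depth.
- r.finish_job(): hands the job in; it is judged then, once.
Trained networks look in a picture, given as the dict that the camera call returned (one of the last four; its "shot" number tells which), for a name from the list of things; names that differ only in an ending like _2 or _b are one class to them, and where a whole thing is asked for, a point or a joint stands for the part that bears it (a point fixed in the world has none). Each returns a list of dicts, best first, with "confidence" (0 to 1); they miss things now and then, are a little off and sometimes report something else, mostly with a low value. They report only what shows in the picture. A call takes as long as a camera call.
- models.cut_out(picture, target): "region" (420x560 bool, what is visible of it) and "extent" ([left, top, width, height] as shares, 0 to 1, of the picture: columns of its width, rows of its height, round what is visible of it).
- models.place_of(picture, target): "at" ([column, row] as shares, 0 to 1, of the picture: columns of its width, rows of its height: a listed point, or the origin of a listed thing).
The state is a dict: "time_s": time; "joints": joint angles; "joint_velocities": joint speeds; "effort": joint torques, N m; "tcp_pos": TCP position; "ee_rot": TCP orientation; "wrist_force": force on the tool from outside, world axes, zero at the start; "moment": the same for the moment, N m; "gripper_width": opening from 0.0 (shut) to 1.0 (fully open); "gripper_force": force on a finger pad.
Only numpy, scipy, OpenCV 4.12 (cv2) and the standard library are available. Lean on these libraries where they do the work, as an engineer would, in place of code of your own. Each camera call takes 0.05 s, during which the arm holds its last target. There are 200 camera calls.

## Working session

There is one attempt and no reset: what is moved stays moved. The work goes in short steps, Python scripts to look and compute and a tool call to move; the robot and the scene stay as the last step left them, time stands still between calls to the robot, and variables do not carry over. Pictures are saved under pics/ and viewed, at most 10 in all, crops included, and the job is handed in when it is done.

Besides the shell and the picture viewer there is one more tool, called after "Request:" as name([rows], argument=value, ...), one row to a line, values as JSON. apply_moves: Moves the arm, as the interface text tells. Its arguments: {"type":"object","properties":{"moves":{"type":"array"},"hand":{"type":"number"}},"required":["moves"]}

```bash
mkdir -p pics; cat > h.py <<'E'
import numpy as np, cv2
from station import r, imaging, models
def ray(p,uv):
    K=np.array(p["intrinsics"]);R=np.array(p["orientation"])
    d=R@np.linalg.solve(K,[uv[0],uv[1],1]);return np.array(p["eye"]),d/np.linalg.norm(d)
def onz(p,uv,z):
    e,d=ray(p,uv);return e+d*(z-e[2])/d[2]
def tri(rs):
    A=np.zeros((3,3));b=np.zeros(3)
    for e,d in rs:
        P=np.eye(3)-np.outer(d,d);A+=P;b+=P@e
    return np.linalg.solve(A,b)
E
python3 - <<'E'
from h import *
np.set_printoptions(precision=4,suppress=True)
s=r.sense();print(s)
ps={n:imaging.capture(n) for n in("scene","top")}
cv2.imwrite("pics/a.png",np.vstack([cv2.resize(ps[n]["frame"],(400,300)) for n in ps]))
Z=dict(frame=0,axle=.115,wheel_top=.2,left_bearing=.115,clamp=.056,slot=None,spanner=0,steel_cup=0,brown_jar=0)
for t,z in Z.items():
    R=[]
    for n,p in ps.items():
        for m in models.place_of(p,t)[:1]:
            uv=np.array(m["at"])*[560,420];R.append(ray(p,uv))
            print(t,n,round(m["confidence"],2),uv,onz(p,uv,z) if z is not None else '')
    if len(R)==2:print("  tri",tri(R))
for n in ps: print(n,ps[n]["eye"])
E
```

```text
{'time_s': 0.0, 'joints': array([ 87.0654,  22.0894,   0.3812,  -0.0315, -68.4114, -14.8176]), 'joint_velocities': array([ 0.0351, -0.0422,  0.0148, -0.016 , -0.0092, -0.0038]), 'effort': array([  0.0002, -39.0673,  18.7409,   4.22  ,   0.011 ,  -0.0002]), 'tcp_pos': array([0.1903, 0.5947, 0.2215]), 'ee_rot': array([[ 0.9523, -0.3051, -0.0006],
       [-0.3051, -0.9523, -0.0021],
       [ 0.    ,  0.0021, -1.    ]]), 'wrist_force': array([ 0.1485, -0.4478,  0.3383]), 'moment': array([-0.0091, -0.0352,  0.0058]), 'gripper_force': 0.0, 'gripper_width': 1.0028137919413953}
frame scene 0.86 [339.08  320.292] [ 0.4963 -0.3768  0.    ]
frame top 0.97 [387.128 267.792] [ 0.5082 -0.3811  0.    ]
  tri [ 0.5053 -0.3779 -0.0051]
axle scene 0.8 [348.208 268.8  ] [ 0.5137 -0.3751  0.115 ]
axle top 0.82 [396.088 260.694] [ 0.5124 -0.3764  0.115 ]
  tri [ 0.5122 -0.376   0.1164]
wheel_top scene 0.96 [354.424 236.712] [ 0.4988 -0.3875  0.2   ]
wheel_top top 0.79 [408.016 257.292] [ 0.5102 -0.3802  0.2   ]
  tri [ 0.5109 -0.3819  0.1912]
left_bearing scene 0.86 [327.88  247.716] [ 0.5458 -0.3098  0.115 ]
left_bearing top 0.77 [365.4   239.904] [ 0.5542 -0.3153  0.115 ]
  tri [ 0.5513 -0.3118  0.1138]
clamp top 0.58 [378.504 256.2  ] [ 0.5277 -0.3521  0.056 ]
slot scene 0.58 [351.4   236.292] 
slot top 0.8 [405.104 261.618] 
  tri [ 0.5037 -0.3774  0.1935]
spanner scene 0.75 [298.088 277.914] [ 0.5493 -0.2395  0.    ]
spanner top 0.53 [320.824 248.22 ] [ 0.5507 -0.2335  0.    ]
  tri [ 0.5525 -0.2352 -0.0046]
steel_cup scene 0.73 [199.976 235.914] [0.5263 0.0444 0.    ]
steel_cup top 0.58 [201.824 256.788] [0.5287 0.0338 0.    ]
  tri [0.5249 0.036  0.0048]
brown_jar top 0.89 [347.312 186.48 ] [ 0.694  -0.2951  0.    ]
scene [-0.0972 -0.6829  0.6451]
top [ 0.4007 -0.1401  1.1945]
```

View pics/a.png

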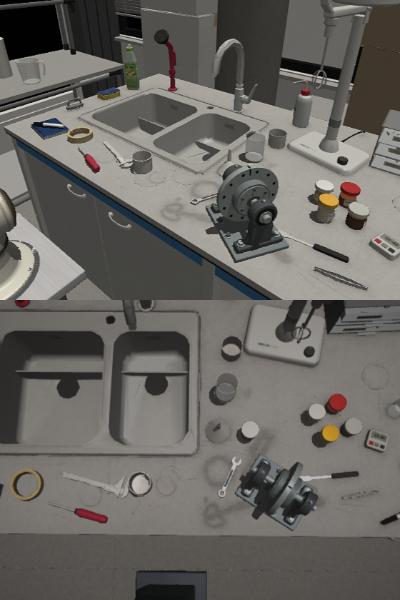

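Request:
apply_moves([
  [[0, 0, -0.027], 4.7],
  [[0, 0, -0.027], 4.7],
  [[0, 0, -0.027], 4.8],
  [[0.0326, 0.0171, 0], 0],
  [[0.0326, 0.0171, 0], 0],
], hand=0.087)

```text
time_s: 1.42
tcp_pos: [0.2276, 0.5328, 0.305]
ee_rot: [[0.85, -0.527, 0.001], [-0.527, -0.85, 0.004], [-0.001, -0.003, -1.0]]
wrist_force: [1.4, -0.9, -0.4]
gripper_width: 1.002
gripper_force: 0.0
```

Request:
apply_moves([
  [[0.0326, 0.0171, 0], 0],
  [[0.0326, 0.0171, 0], 0],
  [[0.0326, 0.0171, 0], 0],
  [[0.0326, 0.0171, 0], 0],
  [[0.0326, 0.0171, 0], 0],
])

```text
time_s: 1.83
tcp_pos: [0.3213, 0.3712, 0.3038]
ee_rot: [[0.849, -0.529, 0.0], [-0.529, -0.849, 0.001], [-0.0, -0.001, -1.0]]
wrist_force: [0.1, -0.6, 0.0]
gripper_width: 0.997
gripper_force: 0.0
```

Request:
apply_moves([
  [[0.0326, 0.0171, 0], 0],
  [[0.0326, 0.0171, 0], 0],
  [[0.0326, 0.0171, 0], 0],
  [[0.0326, 0.0171, 0], 0],
  [[0.0326, 0.0171, 0], 0],
])

```text
time_s: 2.25
tcp_pos: [0.4143, 0.2124, 0.304]
ee_rot: [[0.849, -0.529, 0.001], [-0.529, -0.849, 0.001], [0.0, -0.001, -1.0]]
wrist_force: [1.0, -0.2, 0.5]
gripper_width: 0.996
gripper_force: 0.0
```

Request:
apply_moves([
  [[0.0326, 0.0171, 0], 0],
  [[0.0326, 0.0171, 0], 0],
  [[0.0221, 0.0276, 0], 0],
  [[0.0221, 0.0276, 0], 0],
  [[0.0221, 0.0276, 0], 0],
])

```text
time_s: 2.67
tcp_pos: [0.4635, 0.0435, 0.3037]
ee_rot: [[0.849, -0.529, 0.0], [-0.529, -0.849, 0.0], [0.0, -0.0, -1.0]]
wrist_force: [0.3, 0.4, -0.3]
gripper_width: 0.997
gripper_force: 0.0
```

Request:
apply_moves([
  [[0.0221, 0.0276, 0], 0],
  [[0.0221, 0.0276, 0], 0],
  [[0.0221, 0.0276, 0], 0],
  [[0.0221, 0.0276, 0], 0],
  [[0.0221, 0.0276, 0], 0],
])

```text
time_s: 3.08
tcp_pos: [0.4841, -0.1321, 0.3039]
ee_rot: [[0.849, -0.529, 0.001], [-0.529, -0.849, 0.0], [0.001, -0.0, -1.0]]
wrist_force: [0.3, 0.5, -0.2]
gripper_width: 1.0
gripper_force: 0.0
```

Request:
apply_moves([
  [[0.0221, 0.0276, 0], 0],
  [[0.0221, 0.0276, 0], 0],
  [[0.0221, 0.0276, 0], 0],
  [[0.0221, 0.0276, 0], 0],
  [[0, 0, 0], 0],
])

```text
time_s: 3.5
tcp_pos: [0.5009, -0.2756, 0.3026]
ee_rot: [[0.846, -0.534, -0.001], [-0.534, -0.846, -0.001], [-0.0, 0.002, -1.0]]
wrist_force: [0.7, -0.1, -0.3]
gripper_width: 1.003
gripper_force: 0.0
```

```bash
cat > look.py <<'E'
from h import *
np.set_printoptions(precision=4,suppress=True)
s=r.sense();print(s["tcp_pos"],s["wrist_force"],s["moment"])
ps={n:imaging.capture(n) for n in("scene","top","wrist")}
cv2.imwrite("pics/b.png",ps["wrist"]["frame"])
for t in ("axle","wheel_top","left_bearing","slot","frame","clamp"):
    R=[]
    for n,p in ps.items():
        for m in models.place_of(p,t)[:1]:
            uv=np.array(m["at"])*[560,420]
            z={"axle":.115,"wheel_top":.2,"left_bearing":.115,"slot":.19,"frame":0,"clamp":.056}[t]
            print(t,n,round(m["confidence"],2),uv,onz(p,uv,z))
            if m["confidence"]>.5:R.append(ray(p,uv))
    if len(R)>1:print("  tri",tri(R))
E
python3 look.py
```

```text
[ 0.5009 -0.2756  0.3026] [ 0.6622 -0.0529 -0.3488] [ 0.0713 -0.0359  0.0317]
axle scene 0.62 [347.592 271.404] [ 0.5063 -0.3782  0.115 ]
wheel_top scene 0.83 [351.904 233.31 ] [ 0.5051 -0.3788  0.2   ]
wheel_top top 0.43 [345.576 187.194] [ 0.6435 -0.2658  0.2   ]
wheel_top wrist 0.62 [346.808 122.598] [ 0.5305 -0.349   0.2   ]
  tri [ 0.5308 -0.3581  0.1782]
left_bearing scene 0.73 [328.608 250.194] [ 0.5397 -0.3154  0.115 ]
left_bearing wrist 0.87 [288.288 125.496] [ 0.5474 -0.3095  0.115 ]
  tri [ 0.5474 -0.3101  0.1083]
slot scene 0.65 [350.784 235.494] [ 0.5114 -0.374   0.19  ]
slot wrist 0.82 [390.376 137.592] [ 0.5005 -0.3742  0.19  ]
  tri [ 0.503  -0.3753  0.1951]
frame scene 0.61 [341.32  317.982] [ 0.5044 -0.3769  0.    ]
frame wrist 0.91 [344.68  119.784] [ 0.5072 -0.3759  0.    ]
  tri [ 0.5068 -0.376  -0.0024]
clamp wrist 0.66 [325.416 120.204] [ 0.5261 -0.3489  0.056 ]
```

View pics/b.png

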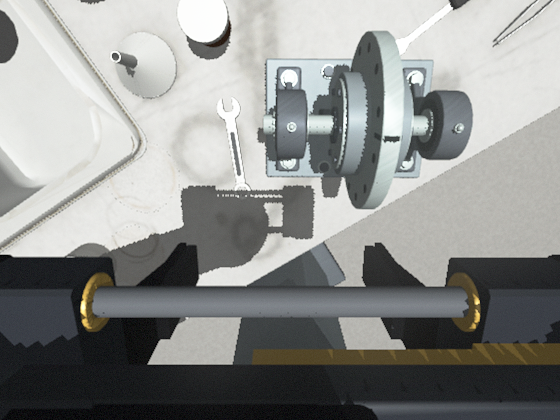

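```bash
python3 - <<'E'
from h import *
np.set_printoptions(precision=4,suppress=True)
p=imaging.capture("wrist");s=r.sense()
a=onz(p,(291,127),.156);b=onz(p,(459,128),.156);print(a,b,(a+b)/2,np.linalg.norm(a-b),np.degrees(np.arctan2(*(a-b)[1::-1])))
# plate corners
c=[onz(p,q,.012) for q in((266,59),(433,60),(419,177),(266,176))]
print(np.array(c),np.mean(c,0),[np.linalg.norm(c[i]-c[i-1]) for i in range(4)])
d=c[0]-c[1];print(np.degrees(np.arctan2(d[1],d[0])))
# fit wheel rim: near/far limits at axle height
print(onz(p,(378,30),.115),onz(p,(362,208),.115))
print(s["tcp_pos"],s["ee_rot"])
E
```

```text
[ 0.5479 -0.31    0.156 ] [ 0.468  -0.4366  0.156 ] [ 0.5079 -0.3733  0.156 ] 0.14970926230353018 57.73457191297212
[[ 0.625  -0.3259  0.012 ]
 [ 0.5147 -0.5007  0.012 ]
 [ 0.3898 -0.4227  0.012 ]
 [ 0.5012 -0.2466  0.012 ]] [ 0.5077 -0.374   0.012 ] [np.float64(0.14705612562814574), np.float64(0.20671018498421362), np.float64(0.14720350609879482), np.float64(0.20840428897170404)]
57.737501372379924
[ 0.5777 -0.4248  0.115 ] [ 0.4318 -0.3305  0.115 ]
[ 0.5008 -0.2708  0.3035] [[ 0.8485 -0.5293 -0.0001]
 [-0.5293 -0.8485  0.    ]
 [-0.0001  0.     -1.    ]]
```

Request:
apply_moves([
  [[0.0023, 0.0279, 0], 0],
  [[0.0023, 0.0279, 0], 0],
  [[0.0023, 0.0278, 0], -0.2],
  [[0, 0, 0.035], 0],
  [[0, 0, 0.035], 0],
], hand=0.06)

```text
time_s: 5.02
tcp_pos: [0.463, -0.3474, 0.235]
ee_rot: [[0.849, -0.528, 0.006], [-0.528, -0.849, -0.003], [0.007, -0.001, -1.0]]
wrist_force: [-0.2, 1.8, -2.1]
gripper_width: 0.73
gripper_force: 0.0
```

Request:
apply_moves([
  [[0, 0, 0.03], 0],
  [[0, 0, 0.03], 0],
  [[0, 0, 0.0238], 0],
  [[0, 0, 0], 0],
  [[0, 0, 0], 0],
])

```text
time_s: 5.43
tcp_pos: [0.4621, -0.3454, 0.1491]
ee_rot: [[0.851, -0.526, -0.003], [-0.526, -0.851, 0.0], [-0.002, 0.001, -1.0]]
wrist_force: [0.5, -0.4, 1.9]
gripper_width: 0.694
gripper_force: 0.0
```

Request:
apply_moves([
  [[0, 0, 0], 0],
  [[0, 0, 0], 0],
  [[0, 0, 0], 0],
  [[0, 0, 0], 0],
  [[0, 0, 0], 0],
], hand=0.0)

```text
time_s: 5.85
tcp_pos: [0.4629, -0.3455, 0.1508]
ee_rot: [[0.85, -0.526, 0.002], [-0.526, -0.85, -0.001], [0.002, -0.0, -1.0]]
wrist_force: [0.2, -0.5, -0.7]
gripper_width: 0.396
gripper_force: 0.0
```

```bash
python3 - <<'E'
from h import *
np.set_printoptions(precision=4,suppress=True)
s=r.sense();print(s)
p=imaging.capture("scene");q=imaging.capture("wrist")
cv2.imwrite("pics/c.png",np.hstack([p["frame"][180:380,240:460],q["frame"][0:200,200:500]]))
E
```

```text
{'time_s': 5.85, 'joints': array([-20.678 ,  20.9082, -12.3126,   0.0016, -56.6717,  78.9289]), 'joint_velocities': array([-0.0414,  0.2409, -0.416 , -0.0265,  0.1792, -0.0413]), 'effort': array([  0.005 , -36.3027,  17.0177,   3.7243,   0.0871,  -0.0001]), 'tcp_pos': array([ 0.4629, -0.3455,  0.1508]), 'ee_rot': array([[ 0.8504, -0.5262,  0.0017],
       [-0.5262, -0.8504, -0.0007],
       [ 0.0018, -0.0003, -1.    ]]), 'wrist_force': array([ 0.1866, -0.5349, -0.7328]), 'moment': array([-0.0127,  0.086 ,  0.0582]), 'gripper_force': 0.0, 'gripper_width': 0.3960973535723106}
```

View pics/c.png

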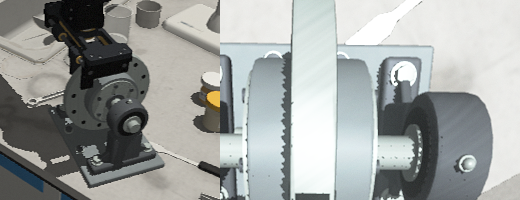

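Request:
apply_moves([
  [[0, 0, 0], 0.4],
  [[0, 0, 0], 0],
  [[0, 0, 0], 0],
  [[0, 0, 0], 0],
  [[0, 0, 0], 0],
])

```text
time_s: 6.37
tcp_pos: [0.4607, -0.3482, 0.15]
ee_rot: [[0.846, -0.533, -0.003], [-0.533, -0.846, -0.004], [-0.0, 0.005, -1.0]]
wrist_force: [-5.3, -10.7, -0.9]
gripper_width: 0.184
gripper_force: 30.0
```

```bash
cat > st.py <<'E'
from h import *
np.set_printoptions(precision=4,suppress=True)
s=r.sense();A=np.array([.508,-.3738,.115]);a=np.radians(-32.2)
X=np.array([np.cos(a),np.sin(a),0]);Y=np.array([-np.sin(a),np.cos(a),0])
t=s["tcp_pos"];g=t+s["ee_rot"][:,2]*-r.pinch_z
F=s["wrist_force"];M=s["moment"]
c=g-A;x=c@X;z=c[2];th=np.degrees(np.arctan2(x,z))
print("t",round(s["time_s"],2),"tcp",t,"off-y",round(c@Y,4),"rad",round(np.hypot(x,z),4),"th",round(th,1),"w",round(s["gripper_width"],3),"gf",s["gripper_force"])
print("F frame",F@X,F@Y,F[2],"M",M@X,M@Y,M[2],"T_tcp",-(np.cross(t-A,F)+M)@Y,"F only",-np.cross(g-A,F)@Y)
E
python3 st.py
```

```text
t 6.37 tcp [ 0.4607 -0.3482  0.15  ] off-y -0.0035 rad 0.0759 th -44.9 w 0.184 gf 29.986134258724633
F frame 1.1710607284458794 -11.884635833306689 -0.8929056373132431 M -3.2418904253091396 -0.5236491476827776 -0.039978524065310196 T_tcp 0.5304763396485508 F only -0.015079701632776221
```

Request:
apply_moves([
  [[0.00202, 0.003, -0.00172], 0],
  [[0.00202, 0, -0.00172], 0],
  [[0.00202, 0, -0.00172], 0],
  [[0.00202, 0, -0.00172], 0],
  [[0.00202, 0, -0.00172], 0],
])

```text
time_s: 6.78
tcp_pos: [0.4621, -0.3492, 0.1521]
ee_rot: [[0.845, -0.535, -0.019], [-0.535, -0.845, 0.012], [-0.022, 0.0, -1.0]]
wrist_force: [-8.6, 3.1, -14.6]
gripper_width: 0.183
gripper_force: 30.0
```

```bash
python3 st.py
```

```text
t 6.78 tcp [ 0.4621 -0.3492  0.1521] off-y -0.0037 rad 0.076 th -42.7 w 0.183 gf 30.00045893658079
F frame -8.90346747274153 -1.9659198190262472 -14.611205948006086 M -0.41109348274110014 2.766356705834641 -0.08575136321481372 T_tcp -1.6767972824565829 F only 1.2499039705471124
```

Request:
apply_moves([
  [[0.0023, 0, -0.00132], 0],
  [[0.0023, 0, -0.00132], 0],
  [[0.0023, 0, -0.00132], 0],
  [[0.0023, 0, -0.00132], 0],
  [[0.0023, 0, -0.00132], 0],
])

```text
time_s: 7.2
tcp_pos: [0.4694, -0.3539, 0.1586]
ee_rot: [[0.845, -0.535, -0.025], [-0.535, -0.845, 0.015], [-0.029, 0.001, -1.0]]
wrist_force: [-12.5, 8.1, -7.7]
gripper_width: 0.185
gripper_force: 30.0
```

```bash
python3 st.py
```

```text
t 7.2 tcp [ 0.4694 -0.3539  0.1586] off-y -0.0037 rad 0.0755 th -34.4 w 0.185 gf 30.001488556154072
F frame -14.886522896737333 0.16764806302601087 -7.655363521387787 M 0.0750164934772446 4.6231354247373915 -0.07301930317469864 T_tcp -3.642945110793261 F only 1.254246276218839
```

Request:
apply_moves([
  [[0.00248, 0, -0.0009], 0],
  [[0.00248, 0, -0.0009], 0],
  [[0.00248, 0, -0.0009], 0],
  [[0.00248, 0, -0.0009], 0],
  [[0.00248, 0, -0.0009], 0],
])

```text
time_s: 7.62
tcp_pos: [0.4797, -0.3604, 0.1644]
ee_rot: [[0.845, -0.534, -0.025], [-0.534, -0.845, 0.015], [-0.029, 0.001, -1.0]]
wrist_force: [-15.0, 10.1, -3.0]
gripper_width: 0.183
gripper_force: 30.0
```

```bash
python3 st.py
```

```text
t 7.62 tcp [ 0.4797 -0.3604  0.1644] off-y -0.0038 rad 0.0746 th -24.2 w 0.183 gf 30.001551378518343
F frame -18.050583797241007 0.5130275860455216 -3.039464180665559 M 0.18368549924734134 5.487869124764053 -0.1519049474696783 T_tcp -4.501528278986197 F only 1.3220663927612128
```

```bash
cat >> st.py <<'E'
L=.273;zt=s["ee_rot"][:,2];ref=g-L*zt
T=-(np.cross(ref-A,F)+M)@Y;Mg=(M-np.cross(L*zt,F))@Y
print(f"** th {th:.1f} T {T:.3f} Mg {Mg:.3f}")
open("log.txt","a").write(" ".join(f"{v:.5f}" for v in [s["time_s"],th,T,Mg,*g,*F,*M,*zt])+"\n")
E
sed -i '/^print/s/^/#/;' st.py; sed -i 's/^#print(f/print(f/' st.py; python3 st.py
```

```text
** th -24.2 T 0.735 Mg 0.587
```

Request:
apply_moves([
  [[0.00262, 0, -0.00046], 0],
  [[0.00262, 0, -0.00046], 0],
  [[0.00262, 0, -0.00046], 0],
  [[0.00262, 0, -0.00046], 0],
  [[0.00262, 0, -0.00046], 0],
])

```text
time_s: 8.03
tcp_pos: [0.4918, -0.3681, 0.1683]
ee_rot: [[0.845, -0.534, -0.023], [-0.534, -0.846, 0.013], [-0.026, 0.001, -1.0]]
wrist_force: [-15.2, 9.9, 1.8]
gripper_width: 0.185
gripper_force: 30.0
```

```bash
python3 st.py
```

```text
** th -12.7 T 0.780 Mg 0.495
```

Request:
apply_moves([
  [[0.00264, 0, 0], 0],
  [[0.00264, 0, 0], 0],
  [[0.00264, 0, 0], 0],
  [[0.00264, 0, 0], 0],
  [[0.00264, 0, 0], 0],
])

```text
time_s: 8.45
tcp_pos: [0.5041, -0.376, 0.1696]
ee_rot: [[0.846, -0.533, -0.02], [-0.533, -0.846, 0.01], [-0.022, 0.002, -1.0]]
wrist_force: [-14.2, 9.1, 2.2]
gripper_width: 0.182
gripper_force: 30.0
```

```bash
python3 st.py
```

```text
** th -1.3 T 0.643 Mg 0.593
```

Request:
apply_moves([
  [[0.00262, 0, 0.00046], 0],
  [[0.00262, 0, 0.00046], 0],
  [[0.00262, 0, 0.00046], 0],
  [[0.00262, 0, 0.00046], 0],
  [[0.00262, 0, 0.00046], 0],
])

```text
time_s: 8.87
tcp_pos: [0.5163, -0.3838, 0.1683]
ee_rot: [[0.846, -0.533, -0.017], [-0.533, -0.846, 0.008], [-0.019, 0.002, -1.0]]
wrist_force: [-13.1, 8.6, 5.1]
gripper_width: 0.181
gripper_force: 30.0
```

```bash
python3 st.py
```

```text
** th 10.0 T 0.717 Mg 0.478
```

Request:
apply_moves([
  [[0.00248, 0, 0.0009], 0],
  [[0.00248, 0, 0.0009], 0],
  [[0.00248, 0, 0.0009], 0],
  [[0.00248, 0, 0.0009], 0],
  [[0.00248, 0, 0.0009], 0],
])

```text
time_s: 9.28
tcp_pos: [0.5279, -0.3911, 0.1647]
ee_rot: [[0.846, -0.533, -0.014], [-0.533, -0.846, 0.007], [-0.015, 0.002, -1.0]]
wrist_force: [-11.5, 7.1, 6.5]
gripper_width: 0.182
gripper_force: 30.0
```

```bash
python3 st.py
```

```text
** th 21.0 T 0.475 Mg 0.622
```

Request:
apply_moves([
  [[0.0023, 0, 0.00132], 0],
  [[0.0023, 0, 0.00132], 0],
  [[0.0023, 0, 0.00132], 0],
  [[0.0023, 0, 0.00132], 0],
  [[0.0023, 0, 0.00132], 0],
])

```text
time_s: 9.7
tcp_pos: [0.5385, -0.3978, 0.1588]
ee_rot: [[0.846, -0.533, -0.012], [-0.533, -0.846, 0.005], [-0.013, 0.002, -1.0]]
wrist_force: [-9.9, 5.5, 6.8]
gripper_width: 0.18
gripper_force: 30.0
```

```bash
python3 st.py
```

```text
** th 31.9 T 0.139 Mg 0.832
```

Request:
apply_moves([
  [[0.00202, 0, 0.00172], 0],
  [[0.00202, 0, 0.00172], 0],
  [[0.00202, 0, 0.00172], 0],
  [[0.00202, 0, 0.00172], 0],
  [[0.00202, 0, 0.00172], 0],
])

```text
time_s: 10.12
tcp_pos: [0.5479, -0.4038, 0.1508]
ee_rot: [[0.846, -0.532, -0.01], [-0.532, -0.846, 0.003], [-0.01, 0.002, -1.0]]
wrist_force: [-9.6, 4.3, 7.2]
gripper_width: 0.178
gripper_force: 30.0
```

```bash
python3 st.py; cut -d' ' -f2-10 log.txt
```

```text
** th 42.5 T 0.220 Mg 0.709
-24.15146 0.73543 0.58664 0.48015 -0.36073 0.18310 -15.00090 10.05285 -3.03946
-12.74378 0.77952 0.49529 0.49219 -0.36835 0.18700 -15.15585 9.91779 1.78655
-1.31417 0.64337 0.59273 0.50450 -0.37620 0.18831 -14.23907 9.12598 2.16575
10.01608 0.71685 0.47821 0.51665 -0.38395 0.18705 -13.12019 8.59583 5.12200
21.04986 0.47491 0.62231 0.52813 -0.39120 0.18335 -11.51899 7.14337 6.49119
31.87799 0.13938 0.83213 0.53870 -0.39794 0.17746 -9.92966 5.50729 6.78147
42.50411 0.22042 0.70870 0.54812 -0.40390 0.16954 -9.60436 4.29077 7.22440
```

Request:
apply_moves([
  [[0, 0, 0], 0],
  [[0, 0, 0], 0],
  [[0, 0, 0], 0],
  [[0, 0, 0], 0],
  [[0, 0, 0], 0],
], hand=0.042)

```text
time_s: 10.53
tcp_pos: [0.5525, -0.4051, 0.15]
ee_rot: [[0.847, -0.532, 0.001], [-0.532, -0.847, -0.001], [0.001, -0.0, -1.0]]
wrist_force: [0.6, -1.1, 0.1]
gripper_width: 0.442
gripper_force: 0.0
```

Request:
apply_moves([
  [[0, 0, 0], 0],
  [[-0.0157, 0, -0.0121], 0],
  [[-0.0183, 0, -0.0076], 0],
  [[-0.0197, 0, -0.0026], 0],
  [[-0.0197, 0, 0.0026], 0],
])

```text
time_s: 10.95
tcp_pos: [0.4901, -0.3662, 0.171]
ee_rot: [[0.847, -0.532, 0.003], [-0.532, -0.847, -0.002], [0.004, -0.0, -1.0]]
wrist_force: [0.1, -0.0, 0.5]
gripper_width: 0.483
gripper_force: 0.0
```

Request:
apply_moves([
  [[-0.0183, 0, 0.0076], 0],
  [[-0.0157, 0, 0.0121], 0],
  [[-0.0086, 0, 0.0101], 0],
  [[0, 0, 0], 0],
  [[0, 0, 0], 0],
])

```text
time_s: 11.37
tcp_pos: [0.4537, -0.3435, 0.1399]
ee_rot: [[0.847, -0.532, -0.0], [-0.532, -0.847, -0.001], [0.0, 0.0, -1.0]]
wrist_force: [0.2, -0.5, 0.2]
gripper_width: 0.485
gripper_force: 0.0
```

```bash
python3 st.py; tail -1 log.txt; python3 - <<'E'
from h import *
p=imaging.capture("scene");q=imaging.capture("wrist")
cv2.imwrite("pics/d.png",cv2.resize(np.hstack([p["frame"][200:340,270:450],q["frame"][0:140,250:430]]),None,fx=2.2,fy=2.2))
for p in(p,q):print([(np.array(m["at"])*[560,420],m["confidence"]) for m in models.place_of(p,"slot")])
E
```

```text
** th -54.9 T -0.104 Mg 0.076
11.36670 -54.92768 -0.10409 0.07595 0.45373 -0.34346 0.15860 0.18618 -0.46248 0.16957 -0.00838 -0.03532 0.00778 -0.00002 -0.00051 -1.00000
[(array([385.224, 252.42 ]), 0.8)]
[]
```

View pics/d.png

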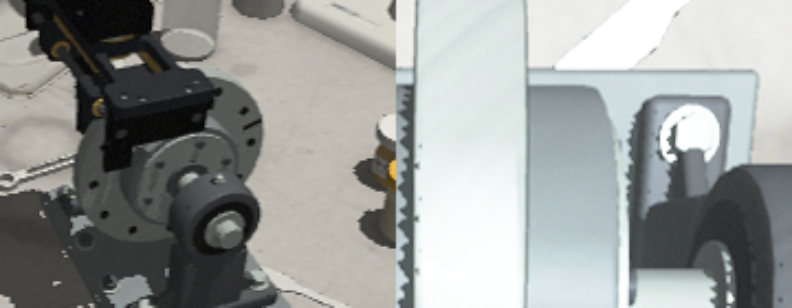

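Request:
apply_moves([
  [[0, 0, 0], 0],
  [[0, 0, 0], 0],
  [[0, 0, 0], 0],
  [[0, 0, 0], 0],
  [[0, 0, 0], 0],
], hand=0.0)

```text
time_s: 11.98
tcp_pos: [0.4536, -0.3434, 0.1397]
ee_rot: [[0.847, -0.532, -0.0], [-0.532, -0.847, -0.0], [-0.0, 0.0, -1.0]]
wrist_force: [-1.4, -2.8, -3.2]
gripper_width: 0.189
gripper_force: 4.5
```

Request:
apply_moves([
  [[0, 0, 0], 0],
  [[0, 0, 0], 0],
  [[0, 0, 0], 0],
  [[0, 0, 0], 0],
  [[0, 0, 0], 0],
])

```text
time_s: 12.4
tcp_pos: [0.4534, -0.3436, 0.1397]
ee_rot: [[0.847, -0.532, -0.0], [-0.532, -0.847, -0.0], [0.0, 0.0, -1.0]]
wrist_force: [-1.3, -3.8, -0.5]
gripper_width: 0.184
gripper_force: 30.0
```

```bash
python3 st.py
```

```text
** th -55.1 T 0.012 Mg -0.018
```

Request:
apply_moves([
  [[0.00374, 0, -0.00374], 0],
  [[0.00374, 0, -0.00374], 0],
  [[0.00374, 0, -0.00374], 0],
  [[0.00374, 0, -0.00374], 0],
  [[0.00374, 0, -0.00374], 0],
])

```text
time_s: 12.82
tcp_pos: [0.4647, -0.3508, 0.1549]
ee_rot: [[0.846, -0.534, -0.013], [-0.534, -0.846, 0.008], [-0.015, 0.0, -1.0]]
wrist_force: [-6.0, -0.2, -9.4]
gripper_width: 0.181
gripper_force: 30.0
```

```bash
python3 st.py
```

```text
** th -39.7 T 0.404 Mg 0.344
```

Request:
apply_moves([
  [[0.00478, 0, -0.00222], 0],
  [[0.00478, 0, -0.00222], 0],
  [[0.00478, 0, -0.00222], 0],
  [[0.00478, 0, -0.00222], 0],
  [[0.00478, 0, -0.00222], 0],
])

```text
time_s: 13.23
tcp_pos: [0.4848, -0.3637, 0.1675]
ee_rot: [[0.846, -0.533, -0.013], [-0.533, -0.846, 0.007], [-0.014, 0.001, -1.0]]
wrist_force: [-7.8, 1.3, -4.9]
gripper_width: 0.18
gripper_force: 30.0
```

```bash
python3 st.py
```

```text
** th -19.1 T 0.146 Mg 0.494
```

Request:
apply_moves([
  [[0.00526, 0, -0.00046], 0],
  [[0.00526, 0, -0.00046], 0],
  [[0.00526, 0, -0.00046], 0],
  [[0.00526, 0, -0.00046], 0],
  [[0.00526, 0, -0.00046], 0],
])

```text
time_s: 13.65
tcp_pos: [0.5083, -0.3786, 0.1712]
ee_rot: [[0.846, -0.533, -0.01], [-0.533, -0.846, 0.005], [-0.011, 0.001, -1.0]]
wrist_force: [-8.2, 1.3, -2.0]
gripper_width: 0.183
gripper_force: 30.0
```

```bash
python3 st.py
```

```text
** th 2.3 T 0.114 Mg 0.453
```

Request:
apply_moves([
  [[0.0051, 0, 0.00136], 0],
  [[0.0051, 0, 0.00136], 0],
  [[0.0051, 0, 0.00136], 0],
  [[0.0051, 0, 0.00136], 0],
  [[0.0051, 0, 0.00136], 0],
])

```text
time_s: 14.07
tcp_pos: [0.5307, -0.3928, 0.1652]
ee_rot: [[0.846, -0.532, -0.008], [-0.532, -0.846, 0.003], [-0.008, 0.002, -1.0]]
wrist_force: [-7.7, 1.4, -0.3]
gripper_width: 0.181
gripper_force: 30.0
```

```bash
python3 st.py
```

```text
** th 23.2 T 0.032 Mg 0.458
```

Request:
apply_moves([
  [[0.00432, 0, 0.00304], 0],
  [[0.00432, 0, 0.00304], 0],
  [[0.00432, 0, 0.00304], 0],
  [[0.00432, 0, 0.00304], 0],
  [[0.00432, 0, 0.00304], 0],
])

```text
time_s: 14.48
tcp_pos: [0.5495, -0.4048, 0.1506]
ee_rot: [[0.847, -0.532, -0.006], [-0.532, -0.847, 0.002], [-0.006, 0.002, -1.0]]
wrist_force: [-8.1, 0.6, 1.5]
gripper_width: 0.184
gripper_force: 30.0
```

```bash
python3 st.py;python3 - <<'E'
import numpy as np
for l in np.loadtxt("log.txt")[:]: print(np.round([l[1],l[2],l[3],l[2]+l[3]],3))
E
```

```text
** th 43.7 T 0.057 Mg 0.411
[-24.151   0.735   0.587   1.322]
[-12.744   0.78    0.495   1.275]
[-1.314  0.643  0.593  1.236]
[10.016  0.717  0.478  1.195]
[21.05   0.475  0.622  1.097]
[31.878  0.139  0.832  0.972]
[42.504  0.22   0.709  0.929]
[-5.4928e+01 -1.0400e-01  7.6000e-02 -2.8000e-02]
[-5.512e+01  1.200e-02 -1.800e-02 -7.000e-03]
[-39.71    0.404   0.344   0.748]
[-19.142   0.146   0.494   0.64 ]
[2.304 0.114 0.453 0.568]
[23.196  0.032  0.458  0.49 ]
[43.659  0.057  0.411  0.468]
```

```bash
cat > fit.py <<'E'
import numpy as np
from scipy.optimize import least_squares
p=np.array([20.8,32.2,43.6,54.9,66,76.8,87.4,102.8,123.4,144.8,165.7,186.2])
f=np.array([1.322,1.275,1.236,1.195,1.097,.972,.929,.748,.64,.568,.49,.468])
g=lambda q:q[0]-q[1]*np.sin(np.radians(p-q[2]))-f
s=least_squares(g,[.9,.4,95]);c=np.linalg.inv(s.jac.T@s.jac)*2*s.cost/(len(p)-3)
print(s.x,np.sqrt(np.diag(c)),np.round(g(s.x),3))
E
python3 fit.py
```

```text
[ 0.92419087  0.4514355  86.0285863 ] [0.01779352 0.01267925 3.10509795] [ 0.012  0.014 -0.007 -0.037 -0.018  0.025 -0.016  0.046  0.01  -0.03
 -0.01   0.012]
```

Request:
apply_moves([
  [[0, 0, 0], 0],
  [[0, 0, 0], 0],
  [[0, 0, 0], 0],
  [[0, 0, 0], 0],
  [[0, 0, 0], 0],
], hand=0.042)

```text
time_s: 14.9
tcp_pos: [0.5526, -0.405, 0.1505]
ee_rot: [[0.847, -0.532, 0.002], [-0.532, -0.847, -0.001], [0.002, -0.0, -1.0]]
wrist_force: [-0.8, 0.5, -0.2]
gripper_width: 0.448
gripper_force: 0.0
```

Request:
apply_moves([
  [[0, 0, 0], 0],
  [[-0.0157, 0, -0.0121], 0],
  [[-0.0183, 0, -0.0076], 0],
  [[-0.0197, 0, -0.0026], 0],
  [[-0.0197, 0, 0.0026], 0],
])

```text
time_s: 15.32
tcp_pos: [0.49, -0.3661, 0.1711]
ee_rot: [[0.847, -0.532, 0.003], [-0.532, -0.847, -0.002], [0.004, -0.0, -1.0]]
wrist_force: [-0.2, 0.1, 0.2]
gripper_width: 0.484
gripper_force: 0.0
```

Request:
apply_moves([
  [[-0.0183, 0, 0.0076], 0],
  [[-0.0157, 0, 0.0121], 0],
  [[-0.0086, 0, 0.0101], 0],
  [[0, 0, 0], 0],
  [[0, 0, 0], 0],
])

```text
time_s: 15.73
tcp_pos: [0.4538, -0.3434, 0.1401]
ee_rot: [[0.847, -0.532, 0.0], [-0.532, -0.847, -0.001], [0.001, 0.0, -1.0]]
wrist_force: [-0.6, -1.0, -0.2]
gripper_width: 0.483
gripper_force: 0.0
```

```bash
python3 st.py; tail -1 log.txt; python3 - <<'E'
from h import *
p=imaging.capture("scene")
cv2.imwrite("pics/e.png",cv2.resize(p["frame"][200:340,270:450],None,fx=3,fy=3))
print([(np.array(m["at"])*[560,420],m["confidence"]) for m in models.place_of(p,"slot")])
E
```

```text
** th -54.8 T 0.069 Mg -0.058
15.73330 -54.81189 0.06931 -0.05822 0.45377 -0.34342 0.15877 -0.62172 -0.95618 -0.16697 0.07077 -0.10799 0.02178 0.00030 -0.00058 -1.00000
[(array([352.688, 301.812]), 0.92), (array([346.92 , 269.808]), 0.5)]
```

View pics/e.png

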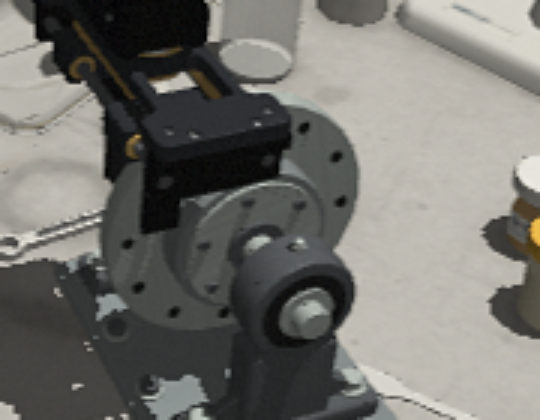

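Request:
apply_moves([
  [[0, 0, 0], 0],
  [[0, 0, 0], 0],
  [[0, 0, 0], 0],
  [[0, 0, 0], 0],
  [[0, 0, 0], 0],
], hand=0.0)

```text
time_s: 16.25
tcp_pos: [0.4537, -0.3435, 0.1397]
ee_rot: [[0.847, -0.532, -0.0], [-0.532, -0.847, -0.0], [0.0, 0.0, -1.0]]
wrist_force: [-1.4, -3.3, -3.1]
gripper_width: 0.187
gripper_force: 4.4
```

Request:
apply_moves([
  [[0, 0, 0], 0],
  [[0, 0, 0], 0],
  [[0, 0, 0], 0],
  [[0, 0, 0], 0],
  [[0, 0, 0], 0],
])

```text
time_s: 16.67
tcp_pos: [0.4535, -0.3437, 0.1397]
ee_rot: [[0.847, -0.532, 0.0], [-0.532, -0.847, -0.001], [0.0, 0.0, -1.0]]
wrist_force: [-1.3, -3.6, -2.0]
gripper_width: 0.181
gripper_force: 30.0
```

```bash
python3 st.py
```

```text
** th -55.1 T 0.278 Mg -0.187
```

Request:
apply_moves([
  [[0.00374, 0, -0.00374], 0],
  [[0.00374, 0, -0.00374], 0],
  [[0.00374, 0, -0.00374], 0],
  [[0.00374, 0, -0.00374], 0],
  [[0.00374, 0, -0.00374], 0],
])

```text
time_s: 17.08
tcp_pos: [0.467, -0.3523, 0.157]
ee_rot: [[0.846, -0.533, -0.007], [-0.533, -0.846, 0.004], [-0.008, 0.001, -1.0]]
wrist_force: [-4.6, -1.8, -6.4]
gripper_width: 0.181
gripper_force: 30.0
```

```bash
python3 st.py
```

```text
** th -37.1 T 0.337 Mg 0.134
```

Request:
apply_moves([
  [[0.00478, 0, -0.00222], 0],
  [[0.00478, 0, -0.00222], 0],
  [[0.00478, 0, -0.00222], 0],
  [[0.00478, 0, -0.00222], 0],
  [[0.00478, 0, -0.00222], 0],
])

```text
time_s: 17.5
tcp_pos: [0.4867, -0.3649, 0.1686]
ee_rot: [[0.846, -0.533, -0.008], [-0.533, -0.846, 0.004], [-0.009, 0.001, -1.0]]
wrist_force: [-7.5, -0.6, -4.4]
gripper_width: 0.18
gripper_force: 30.0
```

```bash
python3 st.py
```

```text
** th -17.4 T 0.253 Mg 0.283
```

Request:
apply_moves([
  [[0.00526, 0, -0.00046], 0],
  [[0.00526, 0, -0.00046], 0],
  [[0.00526, 0, -0.00046], 0],
  [[0.00526, 0, -0.00046], 0],
  [[0.00526, 0, -0.00046], 0],
])

```text
time_s: 17.92
tcp_pos: [0.5087, -0.3789, 0.1716]
ee_rot: [[0.846, -0.533, -0.009], [-0.533, -0.846, 0.004], [-0.009, 0.001, -1.0]]
wrist_force: [-8.5, 1.2, -0.4]
gripper_width: 0.18
gripper_force: 30.0
```

```bash
python3 st.py
```

```text
** th 2.6 T 0.041 Mg 0.549
```

Request:
apply_moves([
  [[0.0051, 0, 0.00136], 0],
  [[0.0051, 0, 0.00136], 0],
  [[0.0051, 0, 0.00136], 0],
  [[0.0051, 0, 0.00136], 0],
  [[0.0051, 0, 0.00136], 0],
])

```text
time_s: 18.33
tcp_pos: [0.5304, -0.3926, 0.1656]
ee_rot: [[0.846, -0.532, -0.008], [-0.532, -0.846, 0.003], [-0.009, 0.002, -1.0]]
wrist_force: [-9.9, 2.7, 3.0]
gripper_width: 0.179
gripper_force: 30.0
```

```bash
python3 st.py
```

```text
** th 22.8 T 0.346 Mg 0.421
```

Request:
apply_moves([
  [[0.00432, 0, 0.00304], 0],
  [[0.00432, 0, 0.00304], 0],
  [[0.00432, 0, 0.00304], 0],
  [[0.00432, 0, 0.00304], 0],
  [[0.00432, 0, 0.00304], 0],
])

```text
time_s: 18.75
tcp_pos: [0.5491, -0.4046, 0.1515]
ee_rot: [[0.847, -0.532, -0.007], [-0.532, -0.847, 0.002], [-0.007, 0.002, -1.0]]
wrist_force: [-9.9, 2.2, 6.4]
gripper_width: 0.181
gripper_force: 30.0
```

```bash
python3 st.py;python3 - <<'E'
import numpy as np
for l in np.loadtxt("log.txt")[-6:]: print(np.round([l[1],l[2],l[3],l[2]+l[3]],3))
E
```

```text
** th 42.9 T 0.235 Mg 0.624
[-55.051   0.278  -0.187   0.091]
[-37.147   0.337   0.134   0.471]
[-17.351   0.253   0.283   0.537]
[2.63  0.041 0.549 0.59 ]
[22.817  0.346  0.421  0.768]
[42.909  0.235  0.624  0.859]
```

```bash
sed -i 's/186.2\])/186.2,204.2,224,243.8,264,284.1])/; s/.468\])/.468,.471,.537,.59,.768,.859])/' fit.py; python3 fit.py
```

```text
[ 0.86444185  0.43325207 97.28634187] [0.01004985 0.01466454 1.88349261] [-0.036 -0.018 -0.022 -0.038 -0.008  0.044  0.01   0.075  0.034 -0.023
 -0.028 -0.037 -0.021 -0.02   0.035 -0.003  0.057]
```

Request:
apply_moves([
  [[0.00172, 0, 0.00202], 0],
  [[0.00172, 0, 0.00202], 0],
  [[0.00172, 0, 0.00202], 0],
  [[0.00172, 0, 0.00202], 0],
  [[0.00172, 0, 0.00202], 0],
])

```text
time_s: 19.17
tcp_pos: [0.5567, -0.4094, 0.1422]
ee_rot: [[0.847, -0.532, -0.006], [-0.532, -0.847, 0.001], [-0.005, 0.002, -1.0]]
wrist_force: [-10.3, 2.5, 8.3]
gripper_width: 0.183
gripper_force: 30.0
```

```bash
python3 st.py
```

```text
** th 52.7 T 0.597 Mg 0.366
```

Request:
apply_moves([
  [[-0.00374, 0, -0.00374], 0],
  [[-0.00374, 0, -0.00374], 0],
  [[-0.00374, 0, -0.00374], 0],
  [[-0.00374, 0, -0.00374], 0],
  [[-0.00374, 0, -0.00374], 0],
])

```text
time_s: 19.58
tcp_pos: [0.5447, -0.4017, 0.1572]
ee_rot: [[0.846, -0.533, 0.003], [-0.533, -0.846, -0.003], [0.004, 0.001, -1.0]]
wrist_force: [1.2, -8.4, -11.8]
gripper_width: 0.181
gripper_force: 30.0
```

```bash
python3 st.py
```

```text
** th 36.9 T -0.481 Mg -0.397
```

Request:
apply_moves([
  [[-0.00478, 0, -0.00222], 0],
  [[-0.00478, 0, -0.00222], 0],
  [[-0.00478, 0, -0.00222], 0],
  [[-0.00478, 0, -0.00222], 0],
  [[-0.00478, 0, -0.00222], 0],
])

```text
time_s: 20.0
tcp_pos: [0.5264, -0.39, 0.1691]
ee_rot: [[0.846, -0.532, 0.008], [-0.532, -0.846, -0.006], [0.01, 0.001, -1.0]]
wrist_force: [3.8, -11.5, -12.7]
gripper_width: 0.181
gripper_force: 30.0
```

```bash
python3 st.py
```

```text
** th 18.2 T -0.429 Mg -0.556
```

Request:
apply_moves([
  [[-0.00526, 0, -0.00046], 0],
  [[-0.00526, 0, -0.00046], 0],
  [[-0.00526, 0, -0.00046], 0],
  [[-0.00526, 0, -0.00046], 0],
  [[-0.00526, 0, -0.00046], 0],
])

```text
time_s: 20.42
tcp_pos: [0.507, -0.3777, 0.1736]
ee_rot: [[0.847, -0.532, 0.015], [-0.532, -0.847, -0.011], [0.019, 0.001, -1.0]]
wrist_force: [8.3, -14.2, -10.7]
gripper_width: 0.178
gripper_force: 30.0
```

```bash
python3 st.py
```

```text
** th 0.7 T -0.605 Mg -0.531
```

Request:
apply_moves([
  [[-0.0051, 0, 0.00136], 0],
  [[-0.0051, 0, 0.00136], 0],
  [[-0.0051, 0, 0.00136], 0],
  [[-0.0051, 0, 0.00136], 0],
  [[-0.0051, 0, 0.00136], 0],
])

```text
time_s: 20.83
tcp_pos: [0.4891, -0.3663, 0.1712]
ee_rot: [[0.848, -0.53, 0.025], [-0.53, -0.848, -0.017], [0.03, 0.001, -1.0]]
wrist_force: [9.5, -15.7, -0.4]
gripper_width: 0.185
gripper_force: 30.0
```

```bash
python3 st.py;python3 - <<'E'
import numpy as np
for l in np.loadtxt("log.txt")[-5:]: print(np.round([l[1],l[2],l[3],l[2]+l[3]],3),l[4:10])
E
```

```text
** th -15.3 T -0.575 Mg -0.647
[52.693  0.597  0.366  0.963] [  0.55677  -0.4094    0.1609  -10.29796   2.51436   8.3287 ]
[36.924 -0.481 -0.397 -0.878] [  0.54459  -0.40163   0.17594   1.22667  -8.42217 -11.81774]
[18.238 -0.429 -0.556 -0.984] [  0.52621  -0.38993   0.18785   3.77597 -11.53802 -12.6584 ]
[ 0.685 -0.605 -0.531 -1.136] [  0.50674  -0.37754   0.19226   8.30724 -14.15551 -10.69003]
[-15.314  -0.575  -0.647  -1.222] [  0.48867  -0.36601   0.18991   9.51385 -15.74408  -0.44799]
```

Request:
apply_moves([
  [[0.0051, 0, -0.00136], 0],
  [[0.0051, 0, -0.00136], 0],
  [[0.0051, 0, -0.00136], 0],
  [[0.0051, 0, -0.00136], 0],
  [[0.0051, 0, -0.00136], 0],
])

```text
time_s: 21.25
tcp_pos: [0.4981, -0.3721, 0.1731]
ee_rot: [[0.847, -0.532, -0.007], [-0.532, -0.847, 0.003], [-0.007, 0.001, -1.0]]
wrist_force: [-8.0, 2.0, 3.7]
gripper_width: 0.18
gripper_force: 30.0
```

Request:
apply_moves([
  [[0.00526, 0, 0.00046], 0],
  [[0.00526, 0, 0.00046], 0],
  [[0.00526, 0, 0.00046], 0],
  [[0.00526, 0, 0.00046], 0],
  [[0.00526, 0, 0.00046], 0],
])

```text
time_s: 21.67
tcp_pos: [0.5205, -0.3863, 0.1708]
ee_rot: [[0.847, -0.532, -0.007], [-0.532, -0.847, 0.002], [-0.007, 0.002, -1.0]]
wrist_force: [-9.0, 1.7, 4.1]
gripper_width: 0.185
gripper_force: 30.0
```

```bash
python3 st.py
```

```text
** th 13.1 T 0.299 Mg 0.407
```

Request:
apply_moves([
  [[0.00478, 0, 0.00222], 0],
  [[0.00478, 0, 0.00222], 0],
  [[0.00478, 0, 0.00222], 0],
  [[0.00478, 0, 0.00222], 0],
  [[0.00478, 0, 0.00222], 0],
])

```text
time_s: 22.08
tcp_pos: [0.5408, -0.3993, 0.1601]
ee_rot: [[0.847, -0.532, -0.006], [-0.532, -0.847, 0.002], [-0.006, 0.002, -1.0]]
wrist_force: [-8.8, 2.1, 6.2]
gripper_width: 0.183
gripper_force: 30.0
```

```bash
python3 st.py
```

```text
** th 33.0 T 0.311 Mg 0.495
```

Request:
apply_moves([
  [[0.0021, 0, 0.0016], 0],
  [[0.0021, 0, 0.0016], 0],
  [[0.0021, 0, 0.0016], 0],
  [[0, 0, 0], 0],
  [[0, 0, 0], 0],
])

```text
time_s: 22.5
tcp_pos: [0.5465, -0.4029, 0.1551]
ee_rot: [[0.847, -0.532, -0.005], [-0.532, -0.847, 0.001], [-0.005, 0.002, -1.0]]
wrist_force: [-8.3, 0.2, 6.4]
gripper_width: 0.183
gripper_force: 30.0
```

```bash
python3 st.py;python3 - <<'E'
from h import *
for l in np.loadtxt("log.txt")[-3:]: print(np.round([l[1],l[2],l[3],l[2]+l[3]],3),l[4:10])
p=imaging.capture("scene")
cv2.imwrite("pics/f.png",cv2.resize(p["frame"][200:340,270:450],None,fx=3,fy=3))
print([(np.array(m["at"])*[560,420],m["confidence"]) for m in models.place_of(p,"slot")])
E
```

```text
** th 39.3 T 0.480 Mg 0.248
[13.13   0.299  0.407  0.706] [ 0.52061 -0.38637  0.18948 -8.97399  1.73208  4.12405]
[33.033  0.311  0.495  0.806] [ 0.54094 -0.39933  0.17879 -8.84347  2.11069  6.20046]
[39.34   0.48   0.248  0.728] [ 0.54663 -0.40296  0.17384 -8.29509  0.20444  6.40672]
[(array([309.904, 285.39 ]), 0.63)]
```

View pics/f.png

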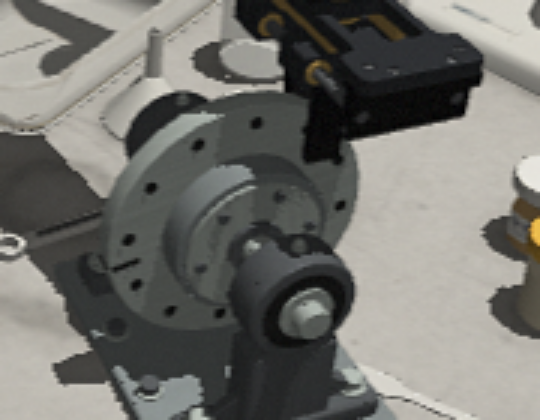

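```bash
python3 -c "
from h import *
print(r.sense()['joint_velocities'],r.sense()['gripper_force']);print(r.finish_job())"
```

```text
[-0.03149979 -0.04670604 -0.03580526  0.05375891  0.06437482  0.02725549] 30.000835955142975
the job is handed in; nothing more can be done
None
```

I handed the job in with the wheel gripped at 30 N and standing still. By force measurements in both turning directions, the heavy side is within a few degrees of straight down. The gripper stayed clear of the spanner, cup and jar, and the judge's verdict was not shown.

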